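# Line up and pin the castle nut of a turntable stand

## Robot

A 6-joint arm with a two-finger parallel gripper is mounted at the origin on the work surface. World frame = base frame: x ahead of the robot, y to its left, z up, the work surface at z = 0. Lengths are in m, angles in rad, forces in N, time in s.
With the tool pointing down it reaches from about 0.375 to 0.9 m from the base axis. Payload 3.1 kg.
Tool frame: the origin (TCP) lies midway between the tips of the shut fingers; the grasp point (between the pads) lies 19 mm behind it; x points along the fingers, z is the direction in which the jaws open and shut, and the axes are right-handed (so a half turn about x gives the same grasp; the last joint's range is limited). The gripper opens to 85 mm and grips with 20 to 120 N. Pads are 22 mm wide; open, the fingers measure 114 mm over their backs; the gripper's body (76 mm by 85 mm) begins 54 mm behind the grasp point. The pads swing forward as they close: fully open they stand 13 mm farther back than shut.
Start: joints at [0.938, 0.527, 1.433, -0, 1.181, -0.178], TCP at [0.275, 0.561, 0.231] pointing down, gripper open.
Joint ranges: [-3.08, 3.08], [-0.75, 2.2], [0.22, 2.44], [-1.43, 4.57], [0, 2.65], [-2.85, 2.85]. Speed limits (rad/s): [2.79, 2.79, 3.14, 3.14, 3.14, 3.14].

## Interface

Orientations are given as a unit quaternion [x, y, z, w].
In Python, from station import status, snapshot, camera_params, ticket gives the robot as it stands.
- The arm moves only by the tool arm_command, never from a script. Its argument "series" is a list that holds one entry, the list of rows, each a list of 4 numbers: the shift along the tool's x, y, z in mm, then the turn about the tool's x in rad. A call has 1 to 10 rows; each row shifts and turns the commanded pose from where the row before left it, along the tool's axes as they then stand; what a row does not reach is not made up. A row lasts 1/10 s, in which the tool goes at most 50 mm and 8.59 degrees, less where a joint would pass 70% of its speed; a pose out of reach is approached as far as the arm can. A call is refused whole if a number of a shift passes 50 or a number of a turn 0.15, either way. A call with a gripper value outside its range is refused whole. "jaw" is the opening in per cent of the stroke, from 0 (shut) to 100 (fully open), set as the call begins (left out, the last holds). The fingers move at their own pace and stop on an object; "force" is the grip in N (left out, the last holds). Time passes only in rows, so rows that do not move let the fingers close. It gives the time, the measured TCP pose, the force and the opening at its end, in the units of the state.
- status.sense(): the state, without advancing time (a new reading comes with each control period).
- snapshot(name): name is "scene" or "top"; returns the picture (384x512x3 uint8, red, green, blue); there is no depth.
- camera_params(name): a dict with "fovy" (degrees; the focal length in pixels is half the picture's height over the tangent of half this angle, whatever the lens; pixels are square), "cx", "cy" (the principal point, pixels), "extrinsics" (4x4, takes a point from camera to world coordinates). Camera axes: x right, y down, z forward; pixel columns grow to the right and rows downward; lengths in m; the calibration is good to about 2 mm. A picture is of the moment at which its call begins. camera_params takes no time and is no camera call.
- ticket.sign_off(): hands the job in, once; it reports no verdict.
The state is a dict: "t": time; "q": joint angles; "qd": joint speeds; "tau": joint torques, N m; "tcp_pos": TCP position; "tool_rot": TCP orientation; "force": force on the tool from outside, world axes, zero at the start; "ft_torque": the same for the moment, N m; "finger_gap": opening from 0.0 (shut) to 1.0 (fully open).
Only numpy, scipy, OpenCV 4.12 (cv2) and the standard library are available. Lean on these libraries where they do the work, as an engineer would, in place of code of your own. Each camera call takes 0.05 s, during which the arm holds its last target. There are 200 camera calls.

## Task

The castle nut on the blue turntable stand is snug, but none of its slots lines up with the cross hole in the spindle. Tighten it (clockwise seen from above) just as far as the next slot that lines up with the hole, neither past it nor back to the slot before; then take the red-handled lock pin from its wooden rest, feel for the hole and slide the pin gently through slot and hole until its collar is fully home against the nut, and leave it there. Do not push the other things about.

Things in the scene. Friction and masses are not known exactly. Their poses are not given: they have to be found in the camera images.
- stand: Heavy blue pedestal of a modelling turntable (its head is off), fixed to the table: foot 160 mm across, column 52 mm, top flange 68 mm across with a steel washer whose top is 90 mm above the table. Origin: on the spindle axis at table level, z up. It carries the spindle: steel, 30 mm across, a red stripe on its top end along the cross hole, rigid up and down.
- nut: Brass castle nut round the spindle; origin on the axis at table level. Hexagon 46 mm across flats, 90 to 114 mm above the table; crown 41 mm across, 114 to 132 mm, six slots 6.6 mm wide, open at top, 60 degrees apart, one over each flat. Drag about 0.3 N m; stays where left, does not rise. The spindle has 0.2 rad of rotary play (drag 0.08 N m) and is first carried along with the nut. x axis: along next_slot.
- hole_line (a point): Point on the spindle axis level with the top of the nut's hexagon (114 mm above the table), below the cross hole; x axis parallel to the hole, z up; turns with the spindle. The hole goes right through, 7.5 mm wide, 6.6 mm high. Its height is NOT measured: the spindle stands higher or lower each time, so the hole's centre is 118 to 129 mm above the table, always 12 mm below the spindle's flat top.
- next_slot (a point): Point in the outer mouth of the nut's slot that is to be lined up, 20.5 mm from the spindle axis, 123.5 mm above the table; x axis radially outward along the slot, z up. At the start it stands 14 to 46 degrees anticlockwise (from above) of the hole_line's +x end; it is lined up when the two x axes agree. All slots are alike; the opposite one then meets the hole's other end; the pin may enter from either.
- pin_home (a point): Point on the axis of the lock pin's shank that lies at the hole's centre when the pin is fully home; x axis along the shank towards the tip, z up along the handle. Steel shank 5 mm in diameter, tip 27 mm ahead of this point (its edge lightly chamfered); collar 12 mm wide, 8 mm high, its front face 20.5 mm behind this point. 50 to 85 g in all.
- pin_grip (a point): Grip centre of the lock pin's red upright handle, 33.5 mm behind and 22 mm above pin_home. The handle is 10 mm thick along the shank, 14 mm wide across it, and reaches from 4.5 mm below to 45 mm above the shank's axis; same axes as pin_home.
- rest: Small fixed wooden rest, 100 x 60 mm; the pin lies level in its open groove, shank axis 24.5 mm above the table, and lifts straight up. Wood lies under the handle up to 20 mm, and beside the shank (18 mm behind to 20 mm ahead of pin_home) up to 28 mm above the table. Origin: on the table under pin_home; same x axis as the pin.
- mug: White mug, 80 mm wide, 100 mm tall; origin under its centre. Leave alone.
- bottle: Yellow bottle, 72 mm wide, 200 mm tall; origin under its centre. Leave alone.
- jar: White jar, 72 mm wide, 110 mm tall; origin under its centre. Leave alone.
- plate: Yellow plate, 180 mm across, on the dark turntable head that lies at the back; origin under its centre. Leave alone.
- brush: Paint brush, 180 mm long, lying; origin under its middle. Leave alone.
- spare_nut: Small plain steel nut, 30 mm across flats, 14 mm high; origin under its centre. Leave alone.
- canister: Brass-coloured canister, 40 mm wide, 85 mm tall; origin under its centre. Leave alone.

How it is judged:
By the outcome, as a careful person would: the job done as asked, in the order asked, and still so for the second after the job is handed in, with the robot touching nothing.
It also fails if it takes over 72 s, if anything falls off the work surface, if the arm or the gripper's body presses on something with over 40 N, if the wrist force passes 120 N, or if a joint passes its speed limit or range.

## Working session

There is one attempt and no reset: what is moved stays moved. The work goes in short steps, Python scripts to look and compute and a tool call to move; the robot and the scene stay as the last step left them, time stands still between calls to the robot, and variables do not carry over. Pictures are saved under pics/ and viewed, about 8 in all and at most 12, crops included, and the job is handed in when it is done.

Besides the shell and the picture viewer there is one more tool, called as name(argument=value, ...), one argument or row to a line, values as JSON. arm_command: Moves the arm, as the interface text tells. Its arguments: {"type":"object","properties":{"series":{"type":"array"},"jaw":{"type":"number"},"force":{"type":"number"}},"required":["series"]}

```bash
mkdir -p pics; ls
python3 - <<'E'
from station import status, snapshot, camera_params
import cv2,numpy as np
np.set_printoptions(precision=4,suppress=True)
for n in("scene","top"):
    im=snapshot(n)[:,:,::-1]; cv2.imwrite(f"pics/{n}0.png",im)
    c=camera_params(n);print(n,c["fovy"],c["cx"],c["cy"],{k:v for k,v in c.items() if k not in("fovy","cx","cy","extrinsics")});print(np.array(c["extrinsics"]))
s=status.sense();print(s)
a=cv2.imread("pics/scene0.png");b=cv2.imread("pics/top0.png")
cv2.imwrite("pics/both0.png",cv2.resize(np.vstack([a,b]),None,fx=.78,fy=.78))
E
```

```text
pics
scene 57.30608814804453 249.62278091431398 195.28746623057015 {}
[[-0.8276  0.4168 -0.376   0.941 ]
 [ 0.5614  0.6182 -0.5502  0.5035]
 [ 0.0031 -0.6664 -0.7456  0.8138]
 [ 0.      0.      0.      1.    ]]
top 56.30658515781231 256.09504699618645 200.9019307678428 {}
[[-0.0133 -0.9897  0.1428  0.4345]
 [-0.9999  0.0141  0.0052 -0.0105]
 [-0.0072 -0.1427 -0.9897  1.0151]
 [ 0.      0.      0.      1.    ]]
{'t': 0.1, 'q': array([ 0.9375,  0.5284,  1.4338, -0.    ,  1.1814, -0.1785]), 'qd': array([ 0.0001, -0.0033, -0.0011, -0.0016, -0.002 , -0.0005]), 'tau': array([ -0.0001, -44.3303, -17.8586,  -0.0002,   0.0039,   0.    ]), 'tcp_pos': array([0.2741, 0.5609, 0.2304]), 'tool_rot': array([-0.3747,  0.6005,  0.3741,  0.5992]), 'force': array([-0.459 ,  0.2364, -0.8234]), 'ft_torque': array([-0.0143,  0.0467,  0.0055]), 'finger_gap': 0.9954288797556053}
```

View pics/top0.png

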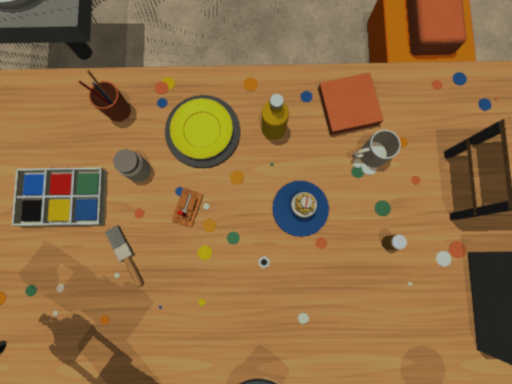

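View pics/scene0.png

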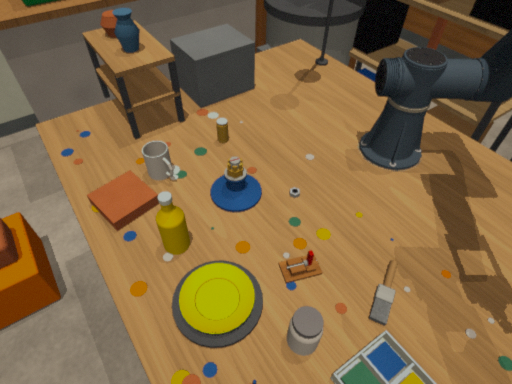

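Two pictures viewed. The top view shows the stand at about (301,208), the nut at (304,205), the rest at (187,207), and the arm out of view. The scene view shows the nut at (235,168) and the rest at (300,268). Next I'll crop in on the nut and pin.

```bash
cat > h.py <<'E'
import numpy as np,cv2
from station import status,snapshot,camera_params
np.set_printoptions(precision=4,suppress=True)
C={n:camera_params(n) for n in("scene","top")}
def F(n): return 192/np.tan(np.radians(C[n]["fovy"])/2)
def proj(n,P):
    T=np.linalg.inv(np.array(C[n]["extrinsics"]));P=np.atleast_2d(P)
    c=P@T[:3,:3].T+T[:3,3]
    return c[:,:2]/c[:,2:]*F(n)+[C[n]["cx"],C[n]["cy"]]
def back(n,uv,z):
    T=np.array(C[n]["extrinsics"]);uv=np.atleast_2d(uv).astype(float)
    d=np.c_[(uv-[C[n]["cx"],C[n]["cy"]])/F(n),np.ones(len(uv))]@T[:3,:3].T
    o=T[:3,3];return o+d*((z-o[2])/d[:,2:])
def shot(n,k=3): return np.mean([snapshot(n)[:,:,::-1].astype(float) for _ in range(k)],0).clip(0,255).astype(np.uint8)
def crop(im,c,w,s,ticks=10):
    x0,y0=int(c[0]-w/2),int(c[1]-w*3/8);h=int(w*.75)
    o=cv2.resize(im[y0:y0+h,x0:x0+w],None,fx=s,fy=s,interpolation=cv2.INTER_CUBIC)
    for k in range(0,w):
        if (x0+k)%ticks==0: cv2.line(o,(int((k+.5)*s),0),(int((k+.5)*s),8),(255,0,255),1);cv2.putText(o,str(x0+k),(int((k+.5)*s),18),0,.35,(255,0,255),1)
    for k in range(0,h):
        if (y0+k)%ticks==0: cv2.line(o,(0,int((k+.5)*s)),(8,int((k+.5)*s)),(255,0,255),1);cv2.putText(o,str(y0+k),(10,int((k+.5)*s)),0,.35,(255,0,255),1)
    return o
E
python3 - <<'E'
from h import *
t=shot("top");s=shot("scene")
a=[crop(t,(304,204),40,10,5),crop(s,(235,170),40,10,5),crop(t,(187,207),40,10,5),crop(s,(302,265),60,400/60,5)]
a=[cv2.resize(i,(400,300)) for i in a]
cv2.imwrite("pics/c1.png",np.vstack([np.hstack(a[:2]),np.hstack(a[2:])]))
# blue foot circle centre fit
for n,im in(("top",t),("scene",s)):
    hsv=cv2.cvtColor(im,cv2.COLOR_BGR2HSV);m=cv2.inRange(hsv,(100,120,40),(120,255,255))
    k,l,st,ce=cv2.connectedComponentsWithStats(m);c=proj(n,[0.5,0,0])
    for i in range(1,k):
        if st[i,4]>800:print(n,st[i],ce[i],back(n,ce[i],.0)[0])
E
```

```text
top [ 273  182   55   54 1759] [299.0193 209.6737] [ 0.554 -0.127  0.   ]
scene [ 211  175   50   36 1357] [235.6934 193.2528] [ 0.5618 -0.1285  0.    ]
```

View pics/c1.png

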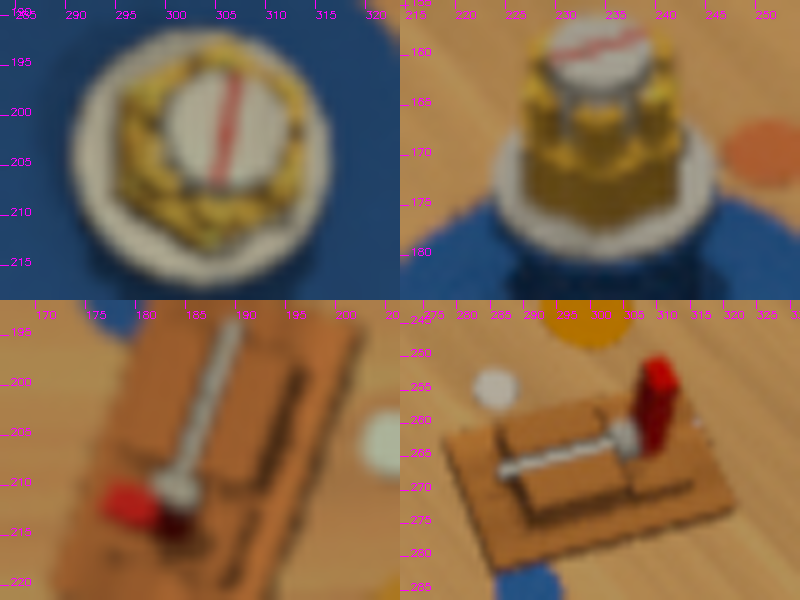

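Third picture. In the top crop, the washer centre is at about (303.5,204), the stripe runs from (307,196) to (305,207), and the hexagon's lower corner is at about (305,213). The pin points up and to the right with its handle at the lower left. Next I'll measure by fitting.

```bash
cat > m.py <<'E'
from h import *
from scipy.optimize import minimize
def masks(n,c,w=34,k=4):
    im=shot(n,k);hsv=cv2.cvtColor(im,cv2.COLOR_BGR2HSV).astype(int);H,S,V=[hsv[:,:,i] for i in range(3)]
    yy,xx=np.mgrid[:384,:512];near=np.hypot(xx-c[0],yy-c[1])<w
    return im,H,S,V,near
def hull_mask(n,P,ss=4):
    uv=proj(n,P)*ss+(ss-1)/2
    m=np.zeros((384*ss,512*ss),np.uint8);cv2.fillConvexPoly(m,cv2.convexHull(np.round(uv*16).astype(np.int32)),255,shift=4);return m
def ring(c,r,z,N=60,a0=0):
    a=a0+np.arange(N)*2*np.pi/N;return np.c_[c[0]+r*np.cos(a),c[1]+r*np.sin(a),np.full(N,z)]
def nutmask(n,c,th):
    R=.023/np.cos(np.pi/6)
    hexa=np.vstack([ring(c,R,z,6,th+np.pi/6) for z in(.09,.114)]);cr=np.vstack([ring(c,.0205,z) for z in(.114,.132)])
    m=cv2.bitwise_or(hull_mask(n,hexa),hull_mask(n,cr))
    return cv2.resize(m,(512,384),interpolation=cv2.INTER_AREA)/255.
def stripe(n,D,z,r=.0155):
    im,H,S,V,near=D;b,g,rr=[im[:,:,i].astype(float) for i in range(3)]
    top=cv2.resize(hull_mask(n,np.vstack([ring(D_c,r,z)])),(512,384),interpolation=cv2.INTER_AREA)>128
    w=np.where(top,np.clip(rr-1.0*g-30,0,None)*(b>.6*g),0);y,x=np.nonzero(w);return x,y,w[y,x]
E
python3 - <<'E'
import m;from m import *
D={}
for n,c in(("top",(304,204)),("scene",(235,168))):
    D[n]=masks(n,c)
# washer+nut region in top: not blue
im,H,S,V,near=D["top"]
blue=(H>95)&(H<125)&(S>90);k=(~blue&near&(np.hypot(np.mgrid[:384,:512][1]-304,np.mgrid[:384,:512][0]-204)<18)).astype(np.uint8)*255
cn=max(cv2.findContours(k,0,1)[0],key=len);e=cv2.fitEllipse(cn);print("washer",e,back("top",e[0],.09))
im,H,S,V,near=D["top"]
c0=back("top",e[0],.09)[0]
for n in D:
    im,H,S,V,near=D[n]
    uv=proj(n,[*c0[:2],.11])[0];yy,xx=np.mgrid[:384,:512]
    br=(H>12)&(H<32)&(S>110)&(np.hypot(xx-uv[0],yy-uv[1])<(13 if n=="top" else 17))
    D[n]=(*D[n],br.astype(float),uv)
def cost(p,n):
    c=p[:2]/1000;m_=nutmask(n,c,np.radians(p[2]))
    im,H,S,V,near,br,uv=D[n]
    sp=cv2.resize(hull_mask(n,np.vstack([ring(c,.016,z) for z in(.13,.136)])),(512,384),interpolation=cv2.INTER_AREA)/255>.02
    use=(~sp)&(np.hypot(np.mgrid[:384,:512][1]-uv[0],np.mgrid[:384,:512][0]-uv[1])<(13 if n=="top" else 17))
    return np.abs(m_-br)[use].sum()
for n in D:
    best=None
    for th in range(0,60,6):
        r=minimize(cost,[c0[0]*1000,c0[1]*1000,th],args=(n,),method="Nelder-Mead",options=dict(initial_simplex=[[c0[0]*1e3,c0[1]*1e3,th],[c0[0]*1e3+2,c0[1]*1e3,th],[c0[0]*1e3,c0[1]*1e3+2,th],[c0[0]*1e3,c0[1]*1e3,th+4]],maxiter=60))
        print(n,th,r.x,r.fun)
for n in D:
    im,H,S,V,near,br,uv=D[n];b,g,r=[im[:,:,i].astype(float) for i in range(3)]
    u=proj(n,[*c0[:2],.136])[0];yy,xx=np.mgrid[:384,:512]
    w=np.clip(r-g-28,0,None)*(b>.62*g)*(np.hypot(xx-u[0],yy-u[1])<8)
    y,x=np.nonzero(w);ww=w[y,x];P=np.c_[x,y];mu=(P*ww[:,None]).sum(0)/ww.sum();Q=P-mu
    va,ve=np.linalg.eigh((Q*ww[:,None]).T@Q/ww.sum());d=ve[:,1]
    W=back(n,[mu-5*d,mu+5*d],.136);v=W[1]-W[0];print(n,"stripe",mu,d,va,len(x),"ang",np.degrees(np.arctan2(v[1],v[0])), back(n,mu,.136))
E
```

```text
washer ((303.5888977050781, 204.3822021484375), (25.522323608398438, 25.936016082763672), 128.53988647460938) [[ 0.5571 -0.129   0.09  ]]
top 0 [ 558.4706 -130.0201   24.9107] 29.266666666666666
top 6 [ 558.1779 -129.9171   28.3109] 27.97254901960784
top 12 [ 558.203  -129.2744   19.5183] 32.58039215686274
top 18 [ 558.2946 -130.1126   26.603 ] 28.854901960784314
top 24 [ 558.1202 -129.8025   25.2052] 29.470588235294116
top 30 [ 558.6967 -129.9006   27.8997] 28.341176470588234
top 36 [ 558.4974 -129.4773   26.7476] 29.57254901960784
top 42 [ 558.2469 -129.9739   28.296 ] 28.47450980392157
top 48 [ 558.006  -128.5934   27.5821] 31.65490196078431
top 54 [ 558.5761 -129.686    55.8705] 47.01176470588236
scene 0 [ 557.2519 -136.0488   23.1172] 347.74901960784314
scene 6 [ 557.2431 -136.0165   27.1067] 347.4980392156863
scene 12 [ 558.2943 -135.7312   28.6967] 348.0
scene 18 [ 558.2148 -135.6526   31.5673] 348.3058823529412
scene 24 [ 558.2531 -135.7939   26.1449] 348.18823529411765
scene 30 [ 557.3383 -136.073    40.9076] 350.5098039215686
scene 36 [ 557.072  -137.1692   46.1799] 351.1843137254902
scene 42 [ 557.1573 -135.9261   40.0631] 350.3176470588235
scene 48 [ 557.1903 -136.3036   62.8111] 351.54901960784315
scene 54 [ 556.45   -136.4152   66.1649] 351.54901960784315
top stripe [306.3093 201.1851] [-0.1654  0.9862] [0.1831 8.8947] 24 ang 168.71483927254496 [[ 0.5588 -0.1301  0.136 ]]
scene stripe [235.035  158.1713] [-0.9616  0.2745] [2.1457 8.7783] 23 ang -10.819345230114521 [[ 0.5538 -0.1377  0.136 ]]
```

Run:
```python
from m import *
from scipy.optimize import least_squares
t=shot("top",4);s=shot("scene",4)
D={"top":t,"scene":s};obs={}
for n,c in(("top",(184,207)),("scene",(302,265))):
    hsv=cv2.cvtColor(D[n],cv2.COLOR_BGR2HSV).astype(int);H,S,V=[hsv[:,:,i] for i in range(3)]
    yy,xx=np.mgrid[:384,:512];near=np.hypot(xx-c[0],yy-c[1])<26
    red=((H<6)|(H>172))&(S>190)&near;br=red&(V>185 if n=="top" else V>190)
    gr=(S<95)&near&(np.hypot(xx-c[0],yy-c[1])<17)
    k,l,st,ce=cv2.connectedComponentsWithStats(gr.astype(np.uint8));i=1+np.argmax(st[1:,4]);g=l==i
    P=np.c_[xx[g],yy[g]].astype(float);mu=P.mean(0);d=np.linalg.svd(P-mu)[2][0]
    W=back(n,[mu-5*d,mu+5*d],.0245);v=W[1]-W[0]
    pr=(P-mu)@d
    print(n,"red",red.sum(),xx[red].mean(),yy[red].mean(),"bright",br.sum(),xx[br].mean(),yy[br].mean(),back(n,(xx[br].mean(),yy[br].mean()),.0695))
    print("  redmid",back(n,(xx[red].mean(),yy[red].mean()),.05))
    print("  gray",g.sum(),mu,"ang",np.degrees(np.arctan2(v[1],v[0])),"ends",back(n,[mu+d*(pr.min()-.5),mu+d*(pr.max()+.5)],.0245))
# rest outline angle in top
hsv=cv2.cvtColor(t,cv2.COLOR_BGR2HSV)
from scipy.spatial.transform import Rotation as R
q=status.sense()["tool_rot"];print(R.from_quat(q).as_matrix(),status.sense()["t"])
```

```text
top red 23 181.0 212.8695652173913 bright 0 nan nan [[nan nan nan]]
  redmid [[0.5439 0.1984 0.05  ]]
  gray 45 [186.4    204.0889] ang 162.82973314009 ends [[0.6012 0.1799 0.0245]
 [0.5479 0.1964 0.0245]]
scene red 51 309.72549019607845 256.84313725490193 bright 0 nan nan [[nan nan nan]]
  redmid [[0.547  0.1969 0.05  ]]
  gray 63 [298.3333 264.0317] ang -17.947163529476825 ends [[0.5475 0.1946 0.0245]
 [0.6034 0.1765 0.0245]]
[[-0.     -0.8984  0.4392]
 [-0.      0.4392  0.8984]
 [-1.      0.     -0.    ]] 1.2<stdin>:14: RuntimeWarning: Mean of empty slice.
  ret = ret.dtype.type(ret / rcount)
```

arm_command(
  series=[
    [[0, -35, -31, 0], [0, -35, -31, 0], [0, -35, -31, 0], [0, -35, -31, 0], [0, -35, -31, 0], [0, -35, -31, 0], [0, -35, -31, 0], [0, -35, -31, 0], [0, -35, -31, 0], [0, -35, -31, 0]],
  ],
  jaw=0,
  force=30,
)

```text
t: 2.2
tcp_pos: [0.4534, 0.1274, 0.2316]
tool_rot: [-0.375, 0.6, 0.374, 0.6]
force: [0.6, 0.9, 0.2]
finger_gap: 0.003
```

arm_command(
  series=[
    [[0, -35, -31, 0], [0, -35, -31, 0], [0, -35, -31, 0], [0, -35, -31, 0], [0, -35, -31, 0], [0, -34, -31, 0], [0, 0, 0, 0.125], [0, 0, 0, 0.125], [0, 0, 0, 0.125], [0, 0, 0, 0.125]],
  ],
)

```text
t: 3.2
tcp_pos: [0.5588, -0.13, 0.2313]
tool_rot: [-0.212, 0.674, 0.212, 0.674]
force: [-0.8, 0.5, 0.1]
finger_gap: -0.001
```

arm_command(
  series=[
    [[10, 0, 0, 0.127], [30, 0, 0, 0], [20, 0, 0, 0], [10, 0, 0, 0], [0, 0, 0, 0], [0, 0, 0, 0]],
  ],
)

```text
t: 3.8
tcp_pos: [0.5594, -0.1299, 0.1619]
tool_rot: [-0.171, 0.686, 0.171, 0.686]
force: [-0.3, -1.0, 0.6]
finger_gap: 0.001
```

```bash
cat >> h.py <<'E'
from scipy.spatial.transform import Rotation as Rn
def st():
    s=status.sense();M=Rn.from_quat(s["tool_rot"]).as_matrix()
    print("t",round(s["t"],2),"pos",s["tcp_pos"],"psi",np.degrees(np.arctan2(M[1,2],M[0,2])),"down",M[:,0],"F",s["force"],"Ftool",M.T@s["force"],"M",s["ft_torque"],"gap",s["finger_gap"],"q",s["q"]);return s,M
def to(p):
    s,M=st();print("tool shift mm",M.T@(np.array(p)-s["tcp_pos"])*1e3)
E
python3 -c "
from h import *;to([.558,-.13,.145])"
```

```text
t 3.8 pos [ 0.5594 -0.1299  0.1619] psi 28.01821296875499 down [ 0.001  -0.0004 -1.    ] F [-0.3122 -0.9587  0.5963] Ftool [-0.5962 -0.7002 -0.7255] M [-0.018  -0.024   0.0088] gap 0.0014248862846441756 q [-0.4227  0.5487  1.6298  0.      0.962  -0.9117]
tool shift mm [16.8713  0.5972 -1.2765]
```

arm_command(
  series=[
    [[6, 0, 0, 0], [6, 0, 0, 0], [5, 0, 0, 0], [0.5, 0, 0, 0], [0.5, 0, 0, 0], [0.5, 0, 0, 0], [0.5, 0, 0, 0]],
  ],
)

```text
t: 4.5
tcp_pos: [0.559, -0.1297, 0.1424]
tool_rot: [-0.171, 0.686, 0.171, 0.686]
force: [-0.3, -0.3, -0.5]
finger_gap: -0.0
```

arm_command(
  series=[
    [[0.5, 0, 0, 0], [0.5, 0, 0, 0], [0, 0, 0, 0]],
  ],
)

```text
t: 4.8
tcp_pos: [0.5588, -0.1297, 0.1413]
tool_rot: [-0.171, 0.686, 0.171, 0.686]
force: [-0.6, 0.4, 0.5]
finger_gap: 0.002
```

arm_command(
  series=[
    [[0.5, 0, 0, 0], [0.5, 0, 0, 0], [0, 0, 0, 0]],
  ],
)

```text
t: 5.1
tcp_pos: [0.5588, -0.1296, 0.1402]
tool_rot: [-0.171, 0.686, 0.171, 0.686]
force: [0.2, 0.2, -0.1]
finger_gap: 0.005
```

arm_command(
  series=[
    [[0.5, 0, 0, 0], [0.5, 0, 0, 0], [0, 0, 0, 0]],
  ],
)

```text
t: 5.4
tcp_pos: [0.5589, -0.1297, 0.1397]
tool_rot: [-0.171, 0.686, 0.171, 0.686]
force: [-0.7, 0.5, 3.6]
finger_gap: -0.0
```

arm_command(
  series=[
    [[0.5, 0, 0, 0], [0.5, 0, 0, 0], [0, 0, 0, 0]],
  ],
)

```text
t: 5.7
tcp_pos: [0.5589, -0.1297, 0.1397]
tool_rot: [-0.171, 0.686, 0.171, 0.686]
force: [-3.0, 0.7, 9.0]
finger_gap: -0.001
```

arm_command(
  series=[
    [[-16, 0, 0, 0], [-15, 0, 0, 0], [0, 0, 0, 0], [0, 0, 0, 0]],
  ],
  jaw=90,
)

```text
t: 6.1
tcp_pos: [0.5588, -0.1297, 0.1691]
tool_rot: [-0.171, 0.686, 0.171, 0.686]
force: [0.1, 0.1, -0.4]
finger_gap: 0.683
```

```bash
python3 -c "
from h import *;to([.558,-.13,.094])"
```

```text
t 6.1 pos [ 0.5588 -0.1297  0.1691] psi 28.01559217268832 down [ 0.0003 -0.0001 -1.    ] F [ 0.1293  0.0863 -0.3506] Ftool [0.3507 0.0155 0.1546] M [0.0197 0.0358 0.0324] gap 0.6834834978784843 q [-0.4227  0.5381  1.6248  0.      0.9784 -0.9117]
tool shift mm [75.1296  0.0767 -0.8571]
```

arm_command(
  series=[
    [[20, 0, -0.8, 0], [25, 0, 0, 0], [20, 0, 0, 0], [10, 0, 0, 0], [2, 0, 0, 0], [0, 0, 0, 0]],
  ],
  jaw=90,
)

```text
t: 6.7
tcp_pos: [0.5581, -0.1301, 0.092]
tool_rot: [-0.171, 0.686, 0.171, 0.686]
force: [-0.1, 0.0, 0.5]
finger_gap: 0.895
```

arm_command(
  series=[
    [[0, 0, 0, 0], [0, 0, 0, 0], [0, 0, 0, 0], [0, 0, 0, 0], [0, 0, 0, 0], [0, 0, 0, 0]],
  ],
  jaw=45,
  force=30,
)

```text
t: 7.3
tcp_pos: [0.5593, -0.1301, 0.0936]
tool_rot: [-0.172, 0.685, 0.171, 0.687]
force: [1.1, 2.1, 6.0]
finger_gap: 0.53
```

```bash
python3 -c "
from h import *;st()"
```

```text
t 7.3 pos [ 0.5593 -0.1301  0.0936] psi 27.999429459340618 down [ 0.003  -0.0006 -1.    ] F [1.1316 2.1167 6.0178] Ftool [-6.0156  1.3261  2.0073] M [ 0.4096 -0.2496  0.017 ] gap 0.5302624210983123 q [-0.4235  0.6503  1.6773  0.001   0.8109 -0.9128]
```

arm_command(
  series=[
    [[0, 0, 0, 0], [0, 0, 0, 0], [-3, 0, 1, 0], [0, 0, 0, 0]],
  ],
  jaw=64,
)

```text
t: 7.7
tcp_pos: [0.5591, -0.1297, 0.0954]
tool_rot: [-0.171, 0.686, 0.171, 0.686]
force: [0.5, -0.4, -0.1]
finger_gap: 0.644
```

arm_command(
  series=[
    [[0, 0, 0, 0], [0, 0, 0, 0], [0, 0, 0, 0], [0, 0, 0, 0]],
  ],
  jaw=45,
  force=40,
)

```text
t: 8.1
tcp_pos: [0.559, -0.1297, 0.0956]
tool_rot: [-0.171, 0.686, 0.171, 0.686]
force: [-0.3, -0.0, 4.1]
finger_gap: 0.532
```

```bash
python3 -c "
from h import *;st()"
```

```text
t 8.1 pos [ 0.559  -0.1297  0.0956] psi 28.017826409385425 down [ 0.0003 -0.0002 -1.    ] F [-0.3438 -0.0448  4.0567] Ftool [-4.0568  0.1207 -0.3239] M [ 0.0222  0.1112 -0.0309] gap 0.5316673206359688 q [-0.4225  0.6476  1.6749 -0.0001  0.8188 -0.9114]
```

arm_command(
  series=[
    [[0, 0, 0, 0.1], [0, 0, 0, 0.12], [0, 0, 0, 0.12], [0, 0, 0, 0.12], [0, 0, 0, 0.12], [0, 0, 0, 0.1], [0, 0, 0, 0], [0, 0, 0, 0]],
  ],
)

```text
t: 8.9
tcp_pos: [0.5584, -0.1298, 0.0956]
tool_rot: [0.067, 0.704, -0.068, 0.703]
force: [-2.5, -1.0, 5.6]
finger_gap: 0.533
```

```bash
python3 -c "
from h import *;st()"
```

```text
t 8.9 pos [ 0.5584 -0.1298  0.0956] psi -10.947579715711923 down [-0.0011 -0.0002 -1.    ] F [-2.5145 -1.0467  5.5882] Ftool [-5.5851 -1.5076 -2.276 ] M [-0.0415  0.2758 -0.1261] gap 0.5331641756812373 q [-0.4229  0.6474  1.6755 -0.0009  0.8196 -0.2312]
```

arm_command(
  series=[
    [[0, 0, 0, 0], [0, 0, 0, 0], [-20, 0, 0, 0], [-40, 0, 0, 0], [-30, 20, 0, 0], [0, 45, -15, 0], [0, 45, -15, 0], [0, 45, -10, 0], [0, 35, 0, 0], [0, 0, 0, 0]],
  ],
  jaw=80,
)

```text
t: 9.9
tcp_pos: [0.5558, 0.0688, 0.1852]
tool_rot: [0.066, 0.704, -0.065, 0.704]
force: [0.1, -0.9, 0.3]
finger_gap: 0.801
```

```bash
cat > look.py <<'E'
import sys;from m import *
tag=sys.argv[1]
st()
AX=(.5584,-.1285);zt=.1397
D={n:shot(n,4) for n in("top","scene")}
out=[]
for n in D:
    im=D[n];b,g,r=[im[:,:,i].astype(float) for i in range(3)]
    u=proj(n,[.558,-.13,zt])[0]
    if n=="scene":u=u+SC if (SC:=np.array([0,0])) is not None else u
    yy,xx=np.mgrid[:384,:512]
    w=np.clip(r-g-28,0,None)*(b>.62*g)*(np.hypot(xx-u[0],yy-u[1])<8)
    y,x=np.nonzero(w);ww=w[y,x];P=np.c_[x,y];mu=(P*ww[:,None]).sum(0)/ww.sum();Q=P-mu
    va,ve=np.linalg.eigh((Q*ww[:,None]).T@Q/ww.sum());d=ve[:,1]
    W=back(n,[mu-5*d,mu+5*d],zt);v=W[1]-W[0];print(n,"stripe",mu,va,"ang",(np.degrees(np.arctan2(v[1],v[0]))+90)%180-90,back(n,mu,zt),u)
    out.append(cv2.resize(crop(im,u+[0,4],40,10,5),(400,300)))
im=D["top"]
hsv=cv2.cvtColor(im,cv2.COLOR_BGR2HSV).astype(int);H,S,V=[hsv[:,:,i] for i in range(3)]
uv=proj("top",[.558,-.13,.11])[0];near=np.hypot(xx-uv[0],yy-uv[1])<13
br=((H>12)&(H<32)&(S>110)).astype(float)
sp=cv2.resize(hull_mask("top",np.vstack([ring((.558,-.13),.016,z) for z in(.13,.14)])),(512,384),interpolation=cv2.INTER_AREA)/255>.02
f=lambda a,c:np.abs(nutmask("top",c,np.radians(a))-br)[near&~sp].sum()
A=np.arange(-30,30,1.);
v=np.array([min(f(a,(.558+i,-.13+j)) for i in(-.0007,0,.0007) for j in(-.0007,0,.0007)) for a in A])
k=v.argmin();w=np.arange(k-6,k+7);vv=v[w%60];p=np.polyfit(A[k]+np.arange(-6,7),vv,2)
print("hex",A[k],v.min(),"parab",-p[1]/2/p[0])
cv2.imwrite(f"pics/{tag}.png",np.hstack(out))
E
python3 look.py l1
```

```text
t 9.9 pos [0.5558 0.0688 0.1852] psi -10.635689405539045 down [ 0.0006  0.0013 -1.    ] F [ 0.1007 -0.8693  0.2783] Ftool [-0.2793 -0.8354  0.2595] M [-0.0109  0.0011 -0.0045] gap 0.8007362686012167 q [-0.0771  0.4995  1.6451  0.0016  0.9965  0.1076]
top stripe [306.3397 201.0441] [ 0.3353 10.3429] ang -18.93357565974165 [[ 0.5587 -0.1297  0.1397]] [306.4824 201.3094]
scene stripe [234.2738 157.9538] [3.2547 9.7082] ang -21.298929206031815 [[ 0.5573 -0.1362  0.1397]] [235.227  159.2773]
hex -14.0 27.207843137254905 parab -13.23559996383037
```

View pics/l1.png

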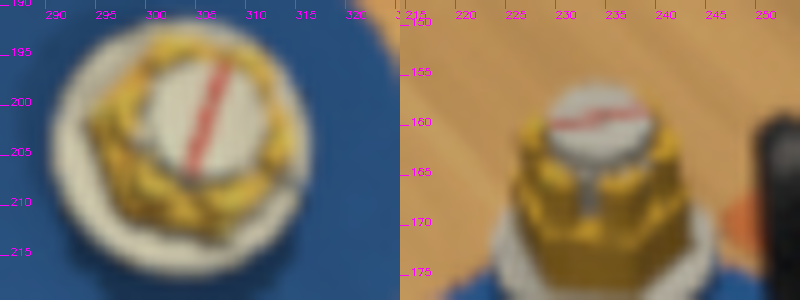

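Fourth picture. The stripe in the top view runs from (307.5,196) to (304.5,207). The spindle has been carried clockwise by about 8–10° and the nut still needs about 9° more. I'll refine the stripe angle.

```bash
cat > stripe.py <<'E'
from m import *
def ang(n,im,zt=.1397):
    im=im.astype(float);b,g,r=[im[:,:,i] for i in range(3)]
    red=np.clip(r-(g+b)/2-15,0,None);c=proj(n,[.5585,-.1295,zt])[0]
    if n=="scene":c=c+[-.8,-1.2]
    yy,xx=np.mgrid[:384,:512];res=[]
    for R in(.010,.012,.0135):
        T=back(n,np.c_[xx.ravel(),yy.ravel()],zt)[:,:2]-back(n,c,zt)[0,:2]
        rr=np.hypot(*T.T).reshape(384,512);w=red*np.clip((R-rr)/.002+.5,0,1)
        ww=w.ravel();k=ww>0;P=T[k];ww=ww[k];mu=(P*ww[:,None]).sum(0)/ww.sum()
        Q=P-mu;va,ve=np.linalg.eigh((Q*ww[:,None]).T@Q/ww.sum());d=ve[:,1]
        res.append((np.degrees(np.arctan2(d[1],d[0]))+90)%180-90)
    return np.array(res),mu*1e3,back(n,c,zt)[0]
E
python3 - <<'E'
from stripe import *
for n in("top","scene"):
    print(n,"start",*ang(n,cv2.imread(f"pics/{n}0.png")))
    print(n,"now",*ang(n,shot(n,8)))
E
```

```text
top start [ -9.5354 -10.8697 -11.6409] [ 0.6602 -0.5109] [ 0.5585 -0.1295  0.1397]
top now [-18.1927 -18.5653 -17.7089] [ 0.6266 -0.5647] [ 0.5585 -0.1295  0.1397]
scene start [ 16.7503   3.8247 -11.5844] [-1.3356 -0.9201] [ 0.5577 -0.135   0.1397]
scene now [ 18.7264  -2.614  -20.0391] [-1.3207 -0.8034] [ 0.5577 -0.135   0.1397]
```

arm_command(
  series=[
    [[0, -40, 10, 0], [0, -45, 10, 0], [0, -45, 10, 0], [0, -40, 9, 0], [0, -23.5, 0, 0], [30, 0, 0, 0], [40, 0, 0, 0], [19, 0, 0, 0], [0, 0, 0, 0], [0, 0, 0, 0]],
  ],
)

```text
t: 12.1
tcp_pos: [0.5576, -0.1329, 0.0965]
tool_rot: [0.067, 0.704, -0.067, 0.704]
force: [-0.3, -0.6, 0.3]
finger_gap: 0.807
```

```bash
python3 -c "
from h import *;to([.5584,-.1285,.0955])"
```

```text
t 12.1 pos [ 0.5576 -0.1329  0.0965] psi -10.93771832646966 down [ 0. -0. -1.] F [-0.2907 -0.5675  0.306 ] Ftool [-0.306  -0.6124 -0.1778] M [-0.0227 -0.017   0.0296] gap 0.8068976820440836 q [-0.4288  0.6458  1.6759 -0.      0.82   -0.2379]
tool shift mm [ 0.9507  4.4746 -0.084 ]
```

arm_command(
  series=[
    [[1, 4.5, 0, 0], [0, 0, 0, 0], [0, 0, 0, 0], [0, 0, 0, 0], [0, 0, 0, 0], [0, 0, 0, 0]],
  ],
  jaw=45,
  force=40,
)

```text
t: 12.7
tcp_pos: [0.5588, -0.1279, 0.097]
tool_rot: [0.067, 0.703, -0.067, 0.705]
force: [-1.2, 1.8, 6.9]
finger_gap: 0.53
```

```bash
python3 -c "
from h import *;st()"
```

```text
t 12.7 pos [ 0.5588 -0.1279  0.097 ] psi -10.927082332556195 down [ 0.0019 -0.0001 -1.    ] F [-1.2095  1.8199  6.8874] Ftool [-6.89    1.5592 -1.5196] M [0.3884 0.2501 0.0375] gap 0.5297750283660848 q [-0.4203  0.6443  1.6771  0.0009  0.8185 -0.2302]
```

arm_command(
  series=[
    [[0, 0, 0, 0.07], [0, 0, 0, 0.066], [0, 0, 0, 0], [0, 0, 0, 0]],
  ],
)

```text
t: 13.1
tcp_pos: [0.5588, -0.1279, 0.097]
tool_rot: [0.115, 0.697, -0.115, 0.698]
force: [-0.7, 2.1, 7.0]
finger_gap: 0.531
```

```bash
python3 -c "
from h import *;st()"
```

```text
t 13.1 pos [ 0.5588 -0.1279  0.097 ] psi -18.747106690991156 down [ 0.0021 -0.0001 -1.    ] F [-0.6646  2.117   6.9935] Ftool [-6.9952  1.7953 -1.2953] M [ 0.3265  0.2076 -0.0962] gap 0.5307430428075259 q [-0.4203  0.6443  1.677   0.0011  0.8183 -0.0938]
```

arm_command(
  series=[
    [[0, 0, 0, 0], [0, 0, 0, 0], [-20, 0, 0, 0], [-40, 0, 0, 0], [-30, 25, 0, 0], [0, 45, -8, 0], [0, 45, -8, 0], [0, 45, 0, 0], [0, 45, 0, 0], [0, 0, 0, 0]],
  ],
  jaw=80,
)

```text
t: 14.1
tcp_pos: [0.6103, 0.076, 0.1855]
tool_rot: [0.114, 0.697, -0.112, 0.699]
force: [0.9, 0.1, -0.1]
finger_gap: 0.799
```

```bash
python3 look.py l2
python3 - <<'E'
from stripe import *
for n in("top","scene"):
    im=shot(n,8);cv2.imwrite(f"pics/{n}2.png",im);print(n,"now",*ang(n,im))
E
```

```text
t 14.1 pos [0.6103 0.076  0.1855] psi -18.39627200887694 down [ 0.0027  0.0016 -1.    ] F [ 0.9457  0.0927 -0.1247] Ftool [0.1275 0.3861 0.8679] M [-0.022  -0.015  -0.0227] gap 0.7990404426112545 q [-0.0585  0.5661  1.5059  0.002   1.067   0.2616]
top stripe [306.2822 201.1534] [ 0.2438 10.1736] ang -18.92983813251311 [[ 0.5584 -0.1295  0.1397]] [306.4824 201.3094]
scene stripe [234.3765 157.7941] [3.467  9.6313] ang -28.435404058453045 [[ 0.5567 -0.1366  0.1397]] [235.227  159.2773]
hex -22.0 30.898039215686268 parab -18.708497723823985
top now [-18.6992 -18.9229 -18.2714] [ 0.4206 -0.4743] [ 0.5585 -0.1295  0.1397]
scene now [ 19.1068  -1.7121 -20.1251] [-1.367  -0.6702] [ 0.5577 -0.135   0.1397]
```

View pics/l2.png

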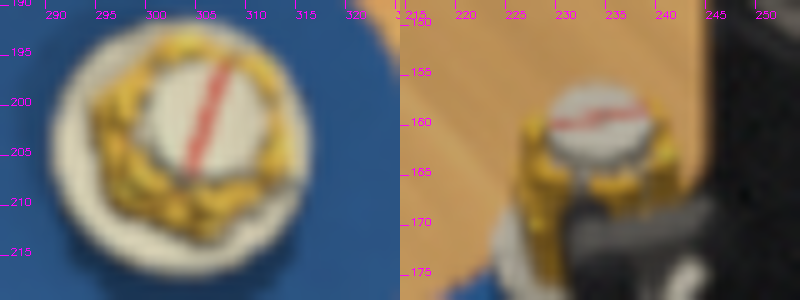

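Fifth picture. The stripe (307.5,196)→(304.5,207) measures −18.8° and the nut is at −18.7°, so they are lined up. Next I'll fetch the pin.

arm_command(
  series=[
    [[0, 31, -33, 0], [0, 31, -33, 0], [0, 32, -34, 0], [0, 0, 0, -0.144], [0, 0, 0, -0.144], [0, 0, 0, -0.144], [0, 0, 0, -0.144], [0, 0, 0, -0.144], [0, 0, 0, -0.144], [0, 0, 0, -0.144]],
  ],
  jaw=60,
)

```text
t: 16.3
tcp_pos: [0.5444, 0.1921, 0.1854]
tool_rot: [-0.238, 0.666, 0.238, 0.666]
force: [-1.0, -0.9, -0.1]
finger_gap: 0.599
```

arm_command(
  series=[
    [[0, 0, 0, -0.144], [0, 0, 0, -0.144], [0, 0, 0, -0.144], [0, 0, 0, -0.144], [0, 0, 0, 0], [0, 0, 0, 0]],
  ],
)

```text
t: 16.9
tcp_pos: [0.5444, 0.192, 0.1853]
tool_rot: [-0.415, 0.573, 0.415, 0.573]
force: [-0.0, 0.2, 0.2]
finger_gap: 0.6
```

```bash
python3 -c "
from h import *;to([.545,.197,.032])"
```

```text
t 16.9 pos [0.5444 0.192  0.1853] psi 71.8523028469374 down [ 0.0001  0.     -1.    ] F [-0.0091  0.1906  0.1627] Ftool [-0.1627  0.068   0.1783] M [0.026  0.0082 0.0046] gap 0.600338653878956 q [ 0.1456  0.5206  1.6011 -0.      1.0198 -1.1084]
tool shift mm [153.3239   0.9906   4.8965]
```

arm_command(
  series=[
    [[40, 1, 5, -0.008], [40, 0, 0, 0], [40, 0, 0, 0], [25, 0, 0, 0], [7, 0, 0, 0], [0, 0, 0, 0]],
  ],
)

```text
t: 17.5
tcp_pos: [0.5445, 0.197, 0.0325]
tool_rot: [-0.417, 0.571, 0.418, 0.57]
force: [-0.1, -0.1, 0.4]
finger_gap: 0.603
```

arm_command(
  series=[
    [[0, 0, 0, 0], [0, 0, 0, 0], [0, 0, 0, 0], [0, 0, 0, 0], [0, 0, 0, 0], [0, 0, 0, 0]],
  ],
  jaw=5,
  force=30,
)

```text
t: 18.1
tcp_pos: [0.5462, 0.1973, 0.035]
tool_rot: [-0.419, 0.569, 0.417, 0.571]
force: [-1.1, 0.3, 6.1]
finger_gap: 0.156
```

```bash
python3 -c "
from h import *;st()"
```

```text
t 18.1 pos [0.5462 0.1973 0.035 ] psi 72.46969715460499 down [ 0.0033  0.0005 -1.    ] F [-1.0506  0.3061  6.0944] Ftool [-6.0977  1.0757 -0.0155] M [-0.0182  0.0234 -0.052 ] gap 0.15566929081775574 q [ 0.1543  0.7518  1.6834  0.      0.7031 -1.1106]
```

arm_command(
  series=[
    [[0, 0, 0, 0], [-5, 0, 0, 0], [-10, 0, 0, 0], [-20, 0, 0, 0], [-40, 0, 0, 0], [-45, 0, 0, 0], [-45, 0, 0, 0], [0, 0, 0, 0], [0, 0, 0, 0]],
  ],
  force=45,
)

```text
t: 19.0
tcp_pos: [0.5452, 0.1971, 0.2]
tool_rot: [-0.419, 0.569, 0.418, 0.571]
force: [-0.9, -0.9, -1.3]
finger_gap: 0.161
```

```bash
python3 -c "
from h import *;to([.4733,-.1001,.2])"
```

```text
t 19.0 pos [0.5452 0.1971 0.2   ] psi 72.48479542240437 down [ 0.0029  0.0004 -1.    ] F [-0.8823 -0.9337 -1.301 ] Ftool [ 1.2981  0.5638 -1.1576] M [ 0.0192 -0.0038  0.0009] gap 0.16063343784385486 q [ 0.1543  0.5036  1.5831 -0.0001  1.052  -1.1107]
tool shift mm [  -0.3229  -20.8742 -305.1106]
```

arm_command(
  series=[
    [[0, 0, -30, 0], [0, -3, -45, 0], [0, -4, -46, 0], [0, -4, -46, 0], [0, -4, -46, 0], [0, -4, -46, 0], [0, -2, -46, 0.02], [0, 0, 0, 0], [0, 0, 0, 0]],
  ],
)

```text
t: 19.9
tcp_pos: [0.4716, -0.1005, 0.1968]
tool_rot: [-0.41, 0.576, 0.413, 0.575]
force: [-0.1, 0.2, -1.2]
finger_gap: 0.156
```

```bash
python3 -c "
from h import *;to([.4733,-.1001,.1382])"
```

```text
t 19.9 pos [ 0.4716 -0.1005  0.1968] psi 71.14401420800866 down [-0.0038  0.0022 -1.    ] F [-0.0978  0.2435 -1.1787] Ftool [1.1796 0.1661 0.1978] M [ 0.045  -0.0077 -0.047 ] gap 0.15564826247362124 q [-0.4425  0.3897  1.8177  0.0005  0.9386 -1.6845]
tool shift mm [58.6159 -1.7251  0.8754]
```

arm_command(
  series=[
    [[20, 0, 0, 0], [25, 0, 0, 0], [10, 0, 0, 0], [3, 0, 0, 0], [0, 0, 0, 0], [0, 0, 0, 0]],
  ],
)

```text
t: 20.5
tcp_pos: [0.4738, -0.0998, 0.1409]
tool_rot: [-0.413, 0.574, 0.412, 0.574]
force: [0.2, 0.6, 0.2]
finger_gap: 0.154
```

Run:
```python
from h import *
to([.4733,-.1001,.1382])
t=shot("top",6);s=shot("scene",6);cv2.imwrite("pics/top3.png",t);cv2.imwrite("pics/scene3.png",s)
a=cv2.resize(crop(t,proj("top",[.53,-.115,.128])[0],50,8,5),(400,300));b=cv2.resize(crop(s,proj("scene",[.525,-.12,.128])[0],60,7,5),(400,300))
cv2.imwrite("pics/l3.png",np.hstack([a,b]))
```

```text
t 20.5 pos [ 0.4738 -0.0998  0.1409] psi 71.38692746489022 down [ 0.0011 -0.0005 -1.    ] F [0.2049 0.5882 0.1938] Ftool [-0.1939 -0.0067  0.6228] M [-0.0259 -0.0141  0.0189] gap 0.1535425901319978 q [-0.439   0.484   1.8693  0.      0.7871 -1.685 ]
tool shift mm [ 2.6821  0.3597 -0.4003]
```

View pics/l3.png

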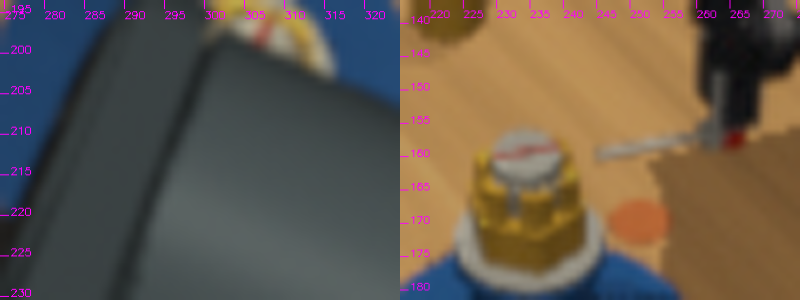

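Sixth picture. In the scene view, the level shank runs from (262,157) to (244.5,160) and points at the nut. In the top view, the gripper hides it. I'll work out the lateral offset from the scene view.

Run:
```python
from m import *
n="scene";im=cv2.imread("pics/scene3.png").astype(float)
hs=cv2.cvtColor(im.astype(np.uint8),cv2.COLOR_BGR2HSV).astype(float);S=hs[:,:,1]
# low-saturation weight across columns 246..256
xs=[];ys=[]
for x in range(246,258):
    v=np.arange(150,168);w=np.clip(S[150:168,x].max()*.85-S[150:168,x],0,None)
    k=w.argmax();sl=slice(max(0,k-2),k+3);ys.append((v[sl]*w[sl]).sum()/w[sl].sum());xs.append(x)
p=np.polyfit(xs,ys,1);print("line",p,np.std(np.polyval(p,xs)-ys),np.array(ys))
# spindle top disc: stripe centroid + white blob
V=hs[:,:,2];yy,xx=np.mgrid[:384,:512]
b,g,r=[im[:,:,i] for i in range(3)]
R=(r-(g+b)/2);m=(np.hypot(xx-234,yy-158)<9)
w=np.clip(b-105,0,None)*m*(yy<163); # whitish
k=((b>110)&(np.hypot(xx-234,yy-158)<7.5)).astype(np.uint8);cn=max(cv2.findContours(k,0,1)[0],key=len);print("disc",cv2.fitEllipse(cn))
d=np.array([np.cos(np.radians(-18.6)),np.sin(np.radians(-18.6)),0]);nn=np.array([-d[1],d[0],0])
z=.1409-.0105
s=status.sense();h=s["tcp_pos"];base=np.array([h[0],h[1],z])
L=proj(n,[base+.04*d,base+.055*d]);print("model shank px",L,"measured v at those",np.polyval(p,L[:,0]))
A=np.array([.5585,-.129,.1397]);print("model spindle top",proj(n,A))
print("per mm lateral",proj(n,A+.001*nn)-proj(n,A),"per mm z",proj(n,A+[0,0,.001])-proj(n,A),"per mm along",proj(n,A+.001*d)-proj(n,A))
print("lateral of model axis vs pin line mm",(A-base)@nn*1e3,"along",(A-base)@d*1e3)
for c in((.5584,-.1285),(.5585,-.1296)):
    print(c,proj(n,[*c,.1397]))
```

```text
line [ -0.1874 205.6122] 0.07820274507379482 [159.5712 159.357  159.1147 158.9398 158.7584 158.6769 158.2065 158.0868
 157.9853 157.858  157.6546 157.5511]
disc ((234.8131103515625, 161.30572509765625), (2.9317893981933594, 8.403861999511719), 83.66716003417969)
model shank px [[252.2665 158.844 ]
 [247.2344 159.7809]] measured v at those [158.3364 159.2794]
model spindle top [[235.2685 159.5426]]
per mm lateral [[0.0855 0.2311]] per mm z [[-0.0097 -0.2625]] per mm along [[-0.3431  0.0634]]
lateral of model axis vs pin line mm -0.11133713404443135 along 90.0575777613028
(0.5584, -0.1285) [[235.3935 159.6286]]
(0.5585, -0.1296) [[235.1543 159.4235]]
```

Run:
```python
from m import *
from scipy.optimize import least_squares
n="scene"
def soft(im):
    return cv2.cvtColor(im.astype(np.uint8),cv2.COLOR_BGR2HSV).astype(float)[:,:,1]
for f in("pics/scene3.png","pics/scene2.png"):
    S=soft(cv2.imread(f));up=[]
    for x in range(230,240):
        c=S[148:160,x];wood=c[:3].mean();lo=c[6:12].min();h=(wood+lo)/2
        k=np.nonzero(c<h)[0][0];up.append((x,148+k-1+(c[k-1]-h)/(c[k-1]-c[k])))
    up=np.array(up)
    for A in((.5585,-.129),):
        r=proj(n,ring(A,.015,.1397,720))
        mod=[r[np.abs(r[:,0]-x)<.25][:,1].min() for x in up[:,0]]
        print(f,"meas-model upper edge",up[:,1]-mod)
        g=lambda p:[ (r[np.argsort(np.abs(r[:,0]+p[0]-x))[:8]][:,1].min()+p[1])-y for x,y in up]
        best=min(((np.sum(np.square(g((a,b)))),a,b) for a in np.arange(-1.5,1.5,.1) for b in np.arange(-2,2,.05)));print(best)
```

```text
pics/scene3.png meas-model upper edge [-1.0445 -0.5861 -0.3374 -0.2078 -0.209  -0.0119  0.128   0.1496  0.3024
  1.581 ]
(np.float64(0.3435838867956225), np.float64(-1.1999999999999997), np.float64(-0.04999999999999827))
pics/scene2.png meas-model upper edge [-1.1242 -0.6655 -0.4482 -0.3047 -0.3256 -0.1288 -0.0345  0.0532  0.2491
  1.5169]
(np.float64(0.35810034287063647), np.float64(-1.1999999999999997), np.float64(-0.14999999999999836))
```

arm_command(
  series=[
    [[2.7, 0, 0.4, 0], [0, 0, 0, 0], [0, -3, 0, 0], [0, -2, 0, 0], [0, 0, 0, 0], [0, 0, 0, 0]],
  ],
)

```text
t: 21.7
tcp_pos: [0.4781, -0.1014, 0.1376]
tool_rot: [-0.412, 0.574, 0.412, 0.574]
force: [0.6, -0.3, -1.1]
finger_gap: 0.155
```

```bash
cat >> h.py <<'E'
def pin(a=-18.7):
    s,M=st();d=np.array([np.cos(np.radians(a)),np.sin(np.radians(a))]);n=np.array([-d[1],d[0]]);p=s["tcp_pos"]
    A=np.array([.5585,-.129]);print("behind axis mm",(A-p[:2])@d*1e3,"tip r",(A-p[:2])@d*1e3-60.5,"p.n mm",p[:2]@n*1e3,"shank z mm",p[2]*1e3-10.5)
E
python3 -c "
from h import *;pin()"
```

```text
t 21.7 pos [ 0.4781 -0.1014  0.1376] psi 71.33259774453644 down [-0.  0. -1.] F [ 0.619  -0.2804 -1.0547] Ftool [ 1.0547 -0.6763 -0.0675] M [ 0.0009  0.0037 -0.0067] gap 0.15505696100771255 q [-0.438   0.4948  1.8601 -0.      0.7867 -1.683 ]
behind axis mm 85.01083463726346 tip r 24.510834637263457 p.n mm 57.27819630835212 shank z mm 127.08134599353383
```

arm_command(
  series=[
    [[-0.6, 0, 0.2, 0], [0, -1, 0, 0], [0, -2, 0, 0], [0, -2, 0, 0], [0, -1, 0, 0], [0, 0, 0, 0], [0, 0, 0, 0]],
  ],
)

```text
t: 22.4
tcp_pos: [0.4838, -0.103, 0.1382]
tool_rot: [-0.412, 0.574, 0.412, 0.574]
force: [0.6, 0.3, 0.1]
finger_gap: 0.154
```

```bash
python3 -c "
from h import *;pin()"
```

```text
t 22.4 pos [ 0.4838 -0.103   0.1382] psi 71.33626771807575 down [-0.0001  0.     -1.    ] F [0.5855 0.3027 0.1116] Ftool [-0.1117 -0.4578  0.4742] M [0.0092 0.0148 0.0076] gap 0.1544849046481082 q [-0.4362  0.4997  1.8453 -0.      0.7968 -1.6812]
behind axis mm 79.11738652167422 tip r 18.61738652167422 p.n mm 57.50484351575911 shank z mm 127.68473995975938
```

arm_command(
  series=[
    [[0, -1, 0, 0], [0, -1, 0, 0], [0, 0, 0, 0]],
  ],
)

```text
t: 22.7
tcp_pos: [0.4859, -0.1038, 0.1382]
tool_rot: [-0.412, 0.574, 0.412, 0.575]
force: [-0.6, 0.3, -0.4]
finger_gap: 0.157
```

arm_command(
  series=[
    [[0, -1, 0, 0], [0, -1, 0, 0], [0, 0, 0, 0]],
  ],
)

```text
t: 23.0
tcp_pos: [0.4878, -0.1044, 0.1382]
tool_rot: [-0.412, 0.574, 0.412, 0.575]
force: [0.6, -0.6, -0.4]
finger_gap: 0.158
```

arm_command(
  series=[
    [[0, -1, 0, 0], [0, -1, 0, 0], [0, 0, 0, 0]],
  ],
)

```text
t: 23.3
tcp_pos: [0.4897, -0.1051, 0.1382]
tool_rot: [-0.412, 0.574, 0.412, 0.575]
force: [-0.2, 0.2, -0.8]
finger_gap: 0.157
```

```bash
python3 -c "
from h import *;pin()"
```

```text
t 23.3 pos [ 0.4897 -0.1051  0.1382] psi 71.33570573616372 down [ 0.0003 -0.0002 -1.    ] F [-0.17    0.154  -0.7579] Ftool [0.7578 0.2106 0.0916] M [ 0.0007  0.0234 -0.0182] gap 0.1571705619013561 q [-0.4348  0.5057  1.8304 -0.      0.8051 -1.6799]
behind axis mm 72.84424153459922 tip r 12.34424153459922 p.n mm 57.47442902974464 shank z mm 127.74400725293731
```

arm_command(
  series=[
    [[0, -1, 0, 0], [0, -1, 0, 0], [0, -1, 0, 0], [0, -1, 0, 0], [0, 0, 0, 0]],
  ],
)

```text
t: 23.8
tcp_pos: [0.4935, -0.1064, 0.1382]
tool_rot: [-0.412, 0.574, 0.412, 0.575]
force: [0.1, -0.4, -1.2]
finger_gap: 0.152
```

arm_command(
  series=[
    [[0, -1, 0, 0], [0, -1, 0, 0], [0, -1, 0, 0], [0, -1, 0, 0], [0, 0, 0, 0]],
  ],
)

```text
t: 24.3
tcp_pos: [0.4973, -0.1076, 0.1382]
tool_rot: [-0.412, 0.574, 0.412, 0.575]
force: [-0.3, -0.8, -1.4]
finger_gap: 0.153
```

Run:
```python
from h import *
pin()
s=shot("scene",4);cv2.imwrite("pics/l4.png",cv2.resize(crop(s,proj("scene",[.54,-.125,.128])[0],48,12,5),(576,432)))
```

```text
t 24.3 pos [ 0.4973 -0.1076  0.1382] psi 71.33494117685022 down [ 0.0003 -0.0001 -1.    ] F [-0.3344 -0.7602 -1.3899] Ftool [ 1.3899  0.0739 -0.8271] M [-0.0463  0.013   0.0076] gap 0.15253524583193653 q [-0.4331  0.5139  1.811  -0.      0.8165 -1.6781]
behind axis mm 64.84636174411122 tip r 4.346361744111221 p.n mm 57.476146431634234 shank z mm 127.73743256596154
```

View pics/l4.png

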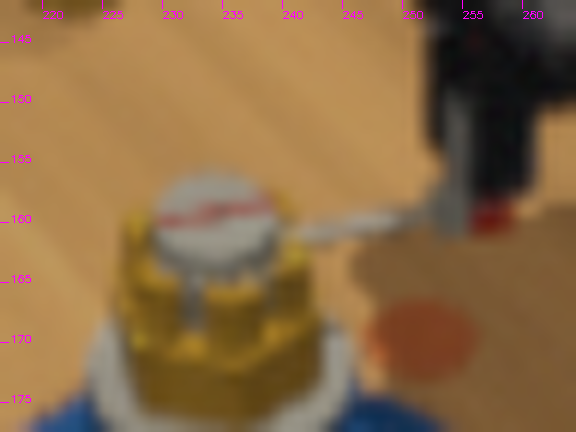

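Seventh picture. The shank disappears into the crown slot at about (241,161), level with the hole and without resistance. Its collar is at (253,160). I'll keep going gently.

arm_command(
  series=[
    [[0, -2, 0, 0], [0, -2, 0, 0], [0, -2, 0, 0], [0, -2, 0, 0], [0, 0, 0, 0]],
  ],
)

```text
t: 25.0
tcp_pos: [0.5051, -0.1103, 0.1382]
tool_rot: [-0.412, 0.574, 0.412, 0.575]
force: [-0.6, -0.1, 0.7]
finger_gap: 0.153
```

arm_command(
  series=[
    [[0, -2, 0, 0], [0, -2, 0, 0], [0, -2, 0, 0], [0, -2, 0, 0], [0, 0, 0, 0]],
  ],
)

```text
t: 25.5
tcp_pos: [0.5126, -0.1128, 0.1382]
tool_rot: [-0.412, 0.574, 0.412, 0.575]
force: [-0.1, -0.5, -1.1]
finger_gap: 0.155
```

arm_command(
  series=[
    [[0, -2, 0, 0], [0, -2, 0, 0], [0, -2, 0, 0], [0, -2, 0, 0], [0, 0, 0, 0]],
  ],
)

```text
t: 26.0
tcp_pos: [0.5202, -0.1155, 0.1382]
tool_rot: [-0.412, 0.574, 0.412, 0.575]
force: [0.5, -0.6, -2.5]
finger_gap: 0.154
```

```bash
python3 -c "
from h import *;pin()"
```

```text
t 26.0 pos [ 0.5202 -0.1155  0.1382] psi 71.33137954137563 down [ 0.0005 -0.0003 -1.    ] F [ 0.4964 -0.6287 -2.4533] Ftool [ 2.4538 -0.6702 -0.4364] M [-0.0678  0.043  -0.0191] gap 0.15449162125356483 q [-0.4282  0.5387  1.7518 -0.0001  0.8505 -1.6731]
behind axis mm 40.630443846773126 tip r -19.869556153226874 p.n mm 57.39981219994894 shank z mm 127.7436050861985
```

arm_command(
  series=[
    [[0.3, -1, 0, 0], [0, -1, 0, 0], [0, -1, 0, 0], [0, -1, 0, 0], [0, 0, 0, 0]],
  ],
)

```text
t: 26.5
tcp_pos: [0.5237, -0.1166, 0.1379]
tool_rot: [-0.412, 0.574, 0.412, 0.574]
force: [-1.0, -0.4, 0.2]
finger_gap: 0.153
```

arm_command(
  series=[
    [[0, -1, 0, 0], [0, -1, 0, 0], [0, 0, 0, 0]],
  ],
)

```text
t: 26.8
tcp_pos: [0.5257, -0.1172, 0.1379]
tool_rot: [-0.412, 0.574, 0.412, 0.575]
force: [0.3, -0.5, -1.3]
finger_gap: 0.154
```

arm_command(
  series=[
    [[0, -1, 0, 0], [0, 0, 0, 0]],
  ],
)

```text
t: 27.0
tcp_pos: [0.5266, -0.1176, 0.1379]
tool_rot: [-0.412, 0.574, 0.412, 0.575]
force: [-0.3, -1.6, -1.1]
finger_gap: 0.152
```

```bash
python3 -c "
from h import *;pin()"
```

```text
t 27.0 pos [ 0.5266 -0.1176  0.1379] psi 71.32964788102326 down [ 0.0002 -0.0001 -1.    ] F [-0.3391 -1.6331 -1.0813] Ftool [ 1.0814 -0.2012 -1.6556] M [-0.0826  0.0985 -0.025 ] gap 0.1523788651065175 q [-0.4269  0.5463  1.7352 -0.      0.8599 -1.6718]
behind axis mm 33.91707885410235 tip r -26.58292114589765 p.n mm 57.47218160386038 shank z mm 127.43517101688141
```

Close to home. I'll use 0.5 mm steps until the collar meets the nut.

arm_command(
  series=[
    [[0, -0.5, 0, 0], [0, -0.5, 0, 0], [0, 0, 0, 0]],
  ],
)

```text
t: 27.3
tcp_pos: [0.5274, -0.1178, 0.1379]
tool_rot: [-0.412, 0.574, 0.412, 0.574]
force: [-0.7, -0.4, -0.4]
finger_gap: 0.159
```

arm_command(
  series=[
    [[0, -0.5, 0, 0], [0, -0.5, 0, 0], [0, 0, 0, 0]],
  ],
)

```text
t: 27.6
tcp_pos: [0.5282, -0.118, 0.1379]
tool_rot: [-0.412, 0.575, 0.412, 0.574]
force: [-1.5, -0.8, 0.0]
finger_gap: 0.152
```

```bash
python3 -c "
from h import *;pin()"
```

```text
t 27.6 pos [ 0.5282 -0.118   0.1379] psi 71.33443691803465 down [-0.0004  0.0001 -1.    ] F [-1.4661 -0.8007  0.0189] Ftool [-0.0184  1.1327 -1.2278] M [-0.1438  0.2839 -0.0552] gap 0.15199018557798438 q [-0.4264  0.5483  1.7306 -0.0001  0.8632 -1.6714]
behind axis mm 32.242536146837644 tip r -28.257463853162356 p.n mm 57.5230817908819 shank z mm 127.40573628421046
```

arm_command(
  series=[
    [[0, -0.5, 0, 0], [0, -0.5, 0, 0], [0, 0, 0, 0]],
  ],
)

```text
t: 27.9
tcp_pos: [0.5283, -0.1181, 0.1378]
tool_rot: [-0.412, 0.575, 0.413, 0.574]
force: [-3.4, -0.7, 1.3]
finger_gap: 0.161
```

arm_command(
  series=[
    [[0, -0.5, 0, 0], [0, -0.5, 0, 0], [0, 0, 0, 0]],
  ],
)

```text
t: 28.2
tcp_pos: [0.5285, -0.1181, 0.1377]
tool_rot: [-0.411, 0.575, 0.414, 0.574]
force: [-5.3, -0.3, 3.3]
finger_gap: 0.157
```

```bash
python3 -c "
from h import *;pin()"
```

```text
t 28.2 pos [ 0.5285 -0.1181  0.1377] psi 71.34627331792662 down [-0.0039  0.0014 -1.    ] F [-5.2681 -0.3131  3.2758] Ftool [-3.2557  4.9047 -1.9814] M [-0.035   1.0409 -0.0585] gap 0.15657611718390474 q [-0.426   0.55    1.7272 -0.0004  0.8685 -1.671 ]
behind axis mm 31.939821067638526 tip r -28.560178932361474 p.n mm 57.611923833505536 shank z mm 127.22522469955317
```

arm_command(
  series=[
    [[0, 1, 0, 0], [0, 0.3, 0, 0], [0, 0, 0, 0]],
  ],
)

```text
t: 28.5
tcp_pos: [0.5284, -0.1181, 0.1377]
tool_rot: [-0.412, 0.575, 0.413, 0.574]
force: [-4.6, 0.7, 2.2]
finger_gap: 0.152
```

arm_command(
  series=[
    [[0, 0, 0, 0], [0, 0, 0, 0], [0, 0, 0, 0], [0, 0, 0, 0]],
  ],
  jaw=45,
)

```text
t: 28.9
tcp_pos: [0.5299, -0.1186, 0.1381]
tool_rot: [-0.413, 0.574, 0.412, 0.575]
force: [0.1, -0.5, -0.9]
finger_gap: 0.454
```

arm_command(
  series=[
    [[-5, 0, 0, 0], [-15, 0, 0, 0], [-30, 0, 0, 0], [-40, 0, 0, 0], [-20, 0, 20, 0], [0, 0, 45, 0], [0, 0, 45, 0], [0, 0, 45, 0], [0, 0, 40, 0], [0, 0, 0, 0]],
  ],
)

```text
t: 29.9
tcp_pos: [0.5926, 0.0711, 0.2484]
tool_rot: [-0.414, 0.572, 0.414, 0.574]
force: [-0.4, -0.9, 0.2]
finger_gap: 0.448
```

Run:
```python
from h import *
st()
t=shot("top",4);s=shot("scene",4)
a=cv2.resize(crop(t,(303,205),48,10,5),(400,300));b=cv2.resize(crop(s,(240,163),48,10,5),(400,300))
cv2.imwrite("pics/l5.png",np.vstack([np.hstack([a,b]),np.hstack([cv2.resize(t,(400,300)),cv2.resize(s,(400,300))])]))
```

```text
t 29.9 pos [0.5926 0.0711 0.2484] psi 71.65009742251459 down [ 0.0024  0.0018 -1.    ] F [-0.4214 -0.9098  0.1535] Ftool [-0.1562  0.1133 -0.9958] M [-0.0437 -0.0324  0.0051] gap 0.4475608838900029 q [-0.0687  0.4693  1.4885  0.0021  1.1815 -1.32  ]
```

View pics/l5.png

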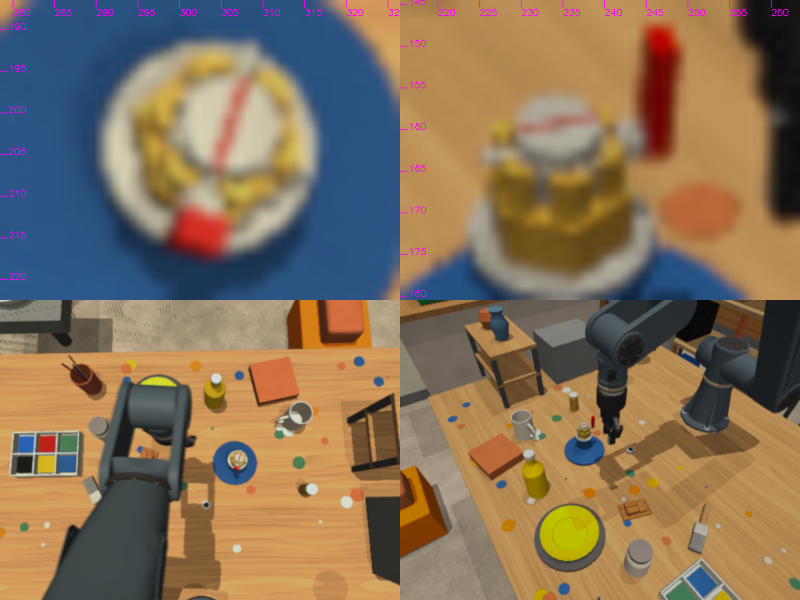

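Run:
```python
from m import *
d=np.array([np.cos(np.radians(-18.7)),np.sin(np.radians(-18.7)),0]);nn=np.array([-d[1],d[0],0])
yy,xx=np.mgrid[:384,:512]
for n in("top","scene"):
    im=shot(n,4);hs=cv2.cvtColor(im,cv2.COLOR_BGR2HSV).astype(int);H,S,V=[hs[:,:,i] for i in range(3)]
    A=np.array([.5585,-.129,.1277]);c=proj(n,A-.0335*d+[0,0,.025])[0]
    m=((H<7)|(H>172))&(S>170)&(np.hypot(xx-c[0],yy-c[1])<12)
    obs=np.array([xx[m].mean(),yy[m].mean()])
    for g in(0,.002,.004):
        B=A-(.0335+g)*d
        P=np.array([B+a*.005*d+b*.007*nn+[0,0,h] for a in(-1,1) for b in(-1,1) for h in(-.0045,.045)])
        h=cv2.resize(hull_mask(n,P),(512,384),interpolation=cv2.INTER_AREA)/255.
        print(n,"gap",g,"model",(xx*h).sum()/h.sum(),(yy*h).sum()/h.sum(),h.sum(),"obs",obs,m.sum())
    if n=="scene":
        q=proj(n,[A+.027*d,A+.0205*d]);print("tip model",q)
```

```text
top gap 0 model 302.64721050164087 213.53891233005157 50.188235294117646 obs [302.48 214.64] 25
top gap 0.002 model 302.3739130434783 214.29099378881992 50.50980392156862 obs [302.48 214.64] 25
top gap 0.004 model 302.1797462406015 215.1073778195489 50.07058823529411 obs [302.48 214.64] 25
scene gap 0 model 246.7499627699181 155.17329362124596 79.0 obs [246.6744 154.814 ] 43
scene gap 0.002 model 247.36959040757722 154.90316892538667 77.83921568627451 obs [246.6744 154.814 ] 43
scene gap 0.004 model 248.01672604908944 154.87292161520188 79.24705882352941 obs [246.6744 154.814 ] 43
tip model [[226.1564 164.3716]
 [228.3859 163.9584]]
```

Run:
```python
from h import *
s=shot("scene",8);t=shot("top",8)
a=crop(s,(238,160),32,20,2);b=crop(t,(303,206),32,20,2)
cv2.imwrite("pics/l6.png",cv2.resize(np.hstack([cv2.resize(a,(640,480)),cv2.resize(b,(640,480))]),(800,300)))
```

```text
(no output)
```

View pics/l6.png

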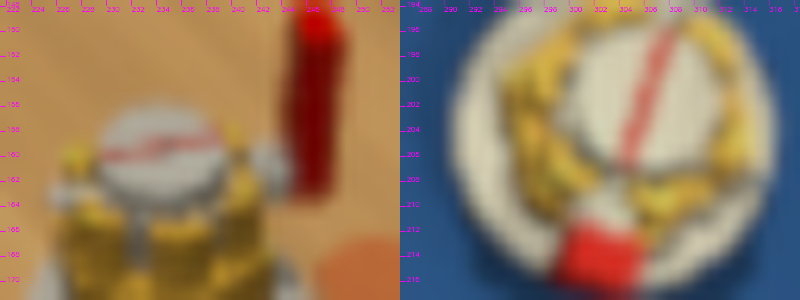

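Ninth picture. In the scene view, the tip shows beyond the crown at (226,163), and the collar at about (242–245,161) sits against the brass. The gap looks like 0–1 mm, which the picture can't resolve, so I'll check with a gentle nudge on the back of the handle.

arm_command(
  series=[
    [[0, 16, -20, 0], [0, 16, -40, 0], [0, 0, -45, 0], [0, 0, -45, 0], [0, 0, -35, 0], [0, 0, -15, 0], [0, 0, 0, 0], [0, 0, 0, 0]],
  ],
  jaw=0,
)

```text
t: 32.3
tcp_pos: [0.4973, -0.1122, 0.2479]
tool_rot: [-0.412, 0.574, 0.412, 0.575]
force: [0.4, 0.9, -0.8]
finger_gap: -0.002
```

```bash
python3 -c "
from h import *;pin();to([.5017,-.1098,.127])"
```

```text
t 32.3 pos [ 0.4973 -0.1122  0.2479] psi 71.30601978508223 down [ 0.0003  0.0009 -1.    ] F [ 0.372   0.9336 -0.7698] Ftool [ 0.7707 -0.0531  1.0029] M [ 0.0122 -0.0204 -0.0312] gap -0.0020251848617430434 q [-0.4419  0.3513  1.6979  0.001   1.0924 -1.6869]
behind axis mm 63.365782168955775 tip r 2.865782168955775 p.n mm 53.192552430467316 shank z mm 237.44583339517234
t 32.3 pos [ 0.4973 -0.1122  0.2479] psi 71.30601978508223 down [ 0.0003  0.0009 -1.    ] F [ 0.372   0.9336 -0.7698] Ftool [ 0.7707 -0.0531  1.0029] M [ 0.0122 -0.0204 -0.0312] gap -0.0020251848617430434 q [-0.4419  0.3513  1.6979  0.001   1.0924 -1.6869]
tool shift mm [120.949   -3.4114   3.545 ]
```

arm_command(
  series=[
    [[20, 0, 4, 0], [45, 0, 0, 0], [40, 0, 0, 0], [15, 0, 0, 0], [0, 0, 0, 0], [0, 0, 0, 0]],
  ],
)

```text
t: 32.9
tcp_pos: [0.4991, -0.1079, 0.1281]
tool_rot: [-0.413, 0.574, 0.413, 0.574]
force: [0.9, -0.3, 0.3]
finger_gap: 0.003
```

arm_command(
  series=[
    [[0, -2, 0, 0], [0, -2, 0, 0], [0, -2, 0, 0], [0, -2, 0, 0], [0, -1, 0, 0], [0, 0, 0, 0], [0, 0, 0, 0]],
  ],
)

```text
t: 33.6
tcp_pos: [0.5069, -0.112, 0.128]
tool_rot: [-0.412, 0.574, 0.412, 0.575]
force: [-0.9, 0.1, 0.6]
finger_gap: -0.003
```

```bash
python3 -c "
from h import *;pin()"
```

```text
t 33.6 pos [ 0.5069 -0.112   0.128 ] psi 71.32277438308441 down [ 0.0002 -0.0001 -1.    ] F [-0.8739  0.0991  0.5941] Ftool [-0.5942  0.8595 -0.186 ] M [ 0.0376 -0.0447 -0.0764] gap -0.003355662433091683 q [-0.4329  0.5417  1.7931  0.      0.8066 -1.6778]
behind axis mm 54.32655428115645 tip r -6.173445718843553 p.n mm 56.4573870644899 shank z mm 117.46062135388803
```

arm_command(
  series=[
    [[0, -1, 0, 0], [0, -1, 0, 0], [0, -1, 0, 0], [0, 0, 0, 0]],
  ],
)

```text
t: 34.0
tcp_pos: [0.5088, -0.1123, 0.1281]
tool_rot: [-0.412, 0.575, 0.413, 0.574]
force: [-3.8, 1.5, 6.2]
finger_gap: -0.002
```

arm_command(
  series=[
    [[0, -0.7, 0, 0], [0, 0, 0, 0]],
  ],
)

```text
t: 34.2
tcp_pos: [0.5091, -0.1124, 0.1282]
tool_rot: [-0.411, 0.575, 0.413, 0.574]
force: [-4.8, 2.4, 6.5]
finger_gap: 0.001
```

arm_command(
  series=[
    [[0, -0.7, 0, 0], [0, 0, 0, 0]],
  ],
)

```text
t: 34.4
tcp_pos: [0.5094, -0.1123, 0.1282]
tool_rot: [-0.411, 0.575, 0.414, 0.574]
force: [-4.9, 3.2, 7.7]
finger_gap: 0.001
```

arm_command(
  series=[
    [[0, -0.7, 0, 0], [0, 0, 0, 0]],
  ],
)

```text
t: 34.6
tcp_pos: [0.5096, -0.1123, 0.1282]
tool_rot: [-0.411, 0.575, 0.414, 0.574]
force: [-6.5, 2.2, 8.4]
finger_gap: -0.004
```

arm_command(
  series=[
    [[0, 3, 0, 0], [0, 8, 0, 0], [0, 10, 0, 0], [-20, 0, 0, 0], [-40, 0, 0, 0], [-40, 0, 0, 0], [0, 0, 45, 0], [0, 0, 45, 0], [0, 0, 45, 0], [0, 0, 45, 0]],
  ],
)

```text
t: 35.6
tcp_pos: [0.5491, 0.0651, 0.2278]
tool_rot: [-0.412, 0.575, 0.412, 0.575]
force: [1.1, -1.3, -0.2]
finger_gap: 0.003
```

Run:
```python
from h import *
st()
s=shot("scene",8);t=shot("top",8)
a=crop(s,(238,160),32,20,2);b=crop(t,(303,206),32,20,2)
cv2.imwrite("pics/l7.png",cv2.resize(np.hstack([cv2.resize(a,(640,480)),cv2.resize(b,(640,480))]),(800,300)))
```

```text
t 35.6 pos [0.5491 0.0651 0.2278] psi 71.29274700792308 down [-0.     -0.0001 -1.    ] F [ 1.1155 -1.3197 -0.1865] Ftool [ 0.1867 -1.4799 -0.8922] M [ 0.0259  0.0207 -0.0399] gap 0.0029746131047526654 q [-0.084   0.4351  1.6187 -0.0002  1.0878 -1.3282]
```

View pics/l7.png

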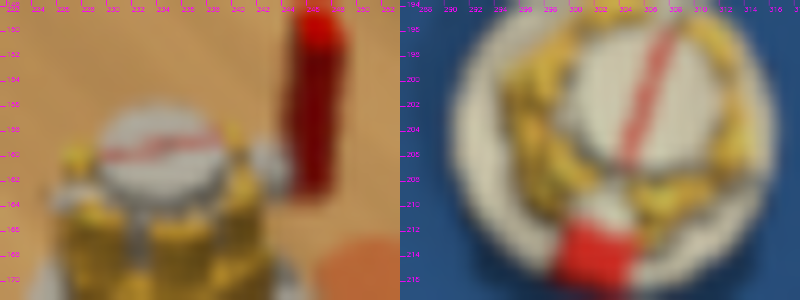

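Tenth picture. The nudge changed nothing: the collar is still against the crown at (242–245,161) and the tip still shows at about (226,163). The gripper is clear, so I'm handing in.

```bash
python3 -c "
from station import ticket;print(ticket.sign_off())"
```

```text
the job is handed in; nothing more can be done
None
```

The nut is tightened to the next slot, and the lock pin is through slot and hole with its collar against the nut. I handed the job in at about 36 s of the 72 s; no verdict came back.

- **Nut:** I turned it clockwise by about 47° in two grips. It ended at −18.7°, and the spindle stripe measured −18.8° from above. The scene camera read the stripe less reliably, at about −20°. The spindle had been carried about 8° along with the nut.
- **Hole height:** I touched the spindle's top with the closed fingers at 139.7 mm, which puts the hole's centre at 127.7 mm.
- **Pin:** It slid in along the slot with forces under about 3 N. It stopped dead at the expected depth, at about 5 N.
- **Seating check:** A nudge of about 7 N on the back of the handle afterwards did not visibly move it. The last pictures show the tip out on the far side and the collar against the crown.

**Where checks disagreed:** The cameras alone could not rule out a collar gap: the scene view suggested about 0–1 mm, and a handle fit left up to about 3 mm open. The nudge also met the handle about 2.5 mm earlier than the pad width suggests. So "fully home" rests on the firm stop in both the insertion and the nudge.

I saw nothing else in the scene moved.

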